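# Set the dwell timer and hold the cementing press

## Robot

A 6-joint arm with a two-finger parallel gripper is mounted at the origin on a cart in front of the work surface, level with it; the furniture and walls round the work are solid. World frame = base frame: x ahead of the robot, y to its left, z up, the work surface at z = 0. Lengths are in m, angles in rad, forces in N, time in s.
With the tool pointing down it reaches from about 0.35 to 0.8 m from the base axis. Payload 7.3 kg.
Tool frame: the origin (TCP) lies on the front face of the gripper's body, between the roots of the fingers; the fingertips stand 73 mm ahead of it and the grasp point (between the pads) lies bot.grip_point_offset ahead of it (bot.grip_point_offset is the distance from the TCP to the grasp point, in m); z points along the fingers, y is the line along which they close (so a half turn about z gives the same grasp; the last joint's range is limited). The gripper opens to 85 mm and grips with 20 to 120 N. Pads are 22 mm wide; open, the fingers measure 114 mm over their backs; the gripper's body (76 mm by 85 mm) begins 54 mm behind the grasp point. The pads swing forward as they close: fully open they stand 13 mm farther back than shut.
Start: joints at [1.187, 0.342, 1.524, -0, 1.275, -0.146], TCP at [0.124, 0.51, 0.304] pointing down, gripper open.
Joint ranges: [-2.53, 2.53], [-0.77, 2.02], [0.04, 2.7], [-1, 4.14], [0.28, 2.66], [-3.11, 3.11]. Speed limits (rad/s): [2.57, 2.57, 3.14, 3.14, 3.14, 3.14].

## Interface

Orientations are given as a unit quaternion [w, x, y, z].
In Python, from cell import bot gives the robot as it stands.
- The arm moves only by the tool apply_moves, never from a script. Its argument "deltas" is text: rows parted by semicolons, each of 7 numbers parted by spaces: the shift along the tool's x, y, z in mm, then the turn, a rotation vector about the tool's x, y, z in degrees, then the closure, from 0 (fully open) to 1 (shut). In form: dx dy dz rx ry rz hand; .... A call has 1 to 20 rows; each row is the pose to reach, as a shift and turn from the pose commanded when the call began, along the tool's axes at that moment; what a row does not reach only later rows make up. A row lasts 1/12 s, in which the tool goes at most 41.7 mm and 7.16 degrees, less where a joint would pass 70% of its speed; a pose out of reach is approached as far as the arm can. A call with a gripper value outside its range is refused whole. The fingers move at their own pace and stop on an object; the grip force is fixed at half the most. Time passes only in rows, so rows that repeat a pose let the fingers close. It gives the time, the measured TCP pose, the force, the opening and the grip force at its end, in the units of the state.
- bot.observe(): the state, without advancing time (a new reading comes with each control period).
- bot.grab_frame(name): name is "side" or "top"; returns (picture, depth): 384x512x3 uint8, blue, green, red; 384x512 float32, m along the optical axis (not along the pixel's ray), 0 where there is no reading.
- bot.get_calibration(name): a dict with "vertical_fov" (degrees; the focal length in pixels is half the picture's height over the tangent of half this angle, whatever the lens; pixels are square), "cx", "cy" (the principal point, pixels), "k1" (the pictures are not rectified: a ray, as slopes to the right and down, at radius r is drawn at 1 + k1 r^2 times it, then the intrinsics apply), "origin" and "rotation" of the camera in the world. Camera axes: x right, y up, looking along -z (the intrinsics and any distortion apply to the point x, -y, -z); pixel columns grow to the right and rows downward; lengths in m; the calibration is good to about 2 mm. A picture is of the moment at which its call begins. get_calibration takes no time and is no camera call.
- bot.sign_off(): hands the job in; it is judged then, once.
The state is a dict: "time_s": time; "qpos": joint angles; "joint_vel": joint speeds; "effort": joint torques, N m; "tool_pos": TCP position; "tcp_rot": TCP orientation; "wrist_force": force on the tool from outside, world axes, zero at the start; "torque": the same for the moment, N m; "width": opening from 0.0 (shut) to 1.0 (fully open); "gripper_force": force on a finger pad.
Only numpy, scipy, OpenCV 4.12 (cv2) and the standard library are available. Lean on these libraries where they do the work, as an engineer would, in place of code of your own. Each camera call takes 0.05 s, during which the arm holds its last target. There are 200 camera calls.

## Task

Set up and hold a ring in the cementing press: first turn the bar knob of the flat timer box until its pointer is in line with the small brass index tab on the rim of the scale, then, with the fingertips on top of the round button of the spring-loaded press arm, push the arm down until its needle stands between the two marks on the upright gauge plate. Do not let the needle go past the lower mark, leave the index tab where it is and do not disturb the things lying around; the program finishes while still holding the arm down between the marks.

Things in the scene. Friction and masses are not known exactly. Their poses are not given: they have to be found in the camera images.
- timer: flat grey box with an aluminium top plate, 116 x 116 mm, 42 mm high, fixed on the bench; a round scale of 13 black ticks, 15 degrees apart, on its top. Origin: centre of its underside, z up; x runs from the box's near side to its far side
- dial (a joint): angle (rad) of the timer's black bar knob. 0: pointer to the box's +y (9 o'clock with the box's +x at 12); grows CLOCKWISE seen from above, so the pointer stands at the box's +x at 1.57; stops at 0 and 3.14. Light friction (about 0.04 N m), stays where it is left
- dial_grip (a point): on the knob's axis (the vertical through the box's centre), 63 mm above the bench, at the height to grip. The knob is a bar 48 mm long, 14 mm wide and 26 mm tall (from 48 to 74 mm above the bench), lying along the pointer's direction, on a round skirt of radius 27 mm. Grip across the 14 mm
- dial_pointer (a point): tip of the knob's pointer (a short nose with a white line at one end of the bar, the end marked by the white line on the bar's top), 35 mm from the knob's axis; turns with the knob
- index_tip (a point): inner tip of the small brass index tab (10 x 6 mm, 4 mm tall) on the timer's top, 37 mm from the knob's axis; the dial is set when the pointer points straight at it. The tab stands 0.4 to 1.45 rad clockwise from the pointer's start; it is stiff and must stay
- press: cementing press fixed on the bench: dark steel base plate 160 x 100 x 12 mm, two grey bearing cheeks at the far end, a post with a ring lying on it in the middle. Origin: on the underside, 5 mm nearer the button than the plate's centre; x runs from the button end to the hinge end, z up
- press_arm (a joint): angle (rad) of the press's sprung arm: 0 level at rest, grows as its button end goes down, stop at 0.22. Hinge: 110 mm behind the button, 75 mm above the bench, along the press's y. On the button it takes about 3.5 N to start, 14 N at the stop. The needle is at the upper mark at 0.09 rad (button 10 mm down), at the lower one at 0.155 (17 mm); 0.12 is mid-way (13.5 mm, about 9.5 N)
- press_pad (a point): centre of the top face of the arm's round black button (40 mm across), 100 mm above the bench at rest, at x = -45 mm, y = 0 of the press; moves with the arm. The aluminium gauge plate with two black cross marks stands 31 to 53 mm to its +y, top 82 mm above the bench; the needle, a thin rod on the arm 25 mm below the button's top, crosses its front
- beeswax_puck: bystander: brown wax puck, 43 mm across, 13 mm high; origin under its centre
- pliers: bystander: black-handled pliers lying flat, 50 x 111 x 12 mm; origin under their centre
- phial: bystander: small jar with a blue cap, 33 mm across, 42 mm high; origin under its centre

How it is judged:
By the outcome, as a careful person would: the job done as asked, in the order asked, and still so for the second after the job is handed in, while the arm keeps its last pose, push and grip.
It also fails if it takes over 45 s, if anything falls off the work surface, if the arm or the gripper's body presses on something with over 40 N, if the wrist force passes 120 N, or if a joint passes its speed limit or range.

## Working session

There is one attempt and no reset: what is moved stays moved. The work goes in short steps, Python scripts to look and compute and a tool call to move; the robot and the scene stay as the last step left them, time stands still between calls to the robot, and variables do not carry over. Pictures are saved under pics/ and viewed, at most 10 in all, crops included, and the job is handed in when it is done.

Besides the shell and the picture viewer there is one more tool, called by a JSON object that holds its "op" and its "data", one argument or row to a line. apply_moves: Moves the arm, as the interface text tells. Its arguments: {"type":"object","properties":{"deltas":{"type":"string"}},"required":["deltas"]}

```bash
mkdir -p pics; ls
cat > h.py <<'E'
import numpy as np, cv2
from cell import bot
def cal(n):
    c=bot.get_calibration(n); f=192/np.tan(np.radians(c["vertical_fov"])/2)
    return c,f
def ray(n,u,v):
    c,f=cal(n); K=np.array([[f,0,c["cx"]],[0,f,c["cy"]],[0,0,1.]])
    p=cv2.undistortPoints(np.array([[[u,v]]],float),K,np.array([c["k1"],0,0,0.]))[0,0]
    return np.array(c["origin"]),np.array(c["rotation"])@np.array([p[0],-p[1],-1])
def at_z(n,u,v,z):
    o,d=ray(n,u,v); return o+d*(z-o[2])/d[2]
def at_d(n,u,v,dep):
    o,d=ray(n,u,v); return o+d*dep
E
python3 - <<'E'
from h import *
for n in("side","top"):
    im,d=bot.grab_frame(n); cv2.imwrite(f"pics/{n}0.png",im); np.save(f"{n}0.npy",d); print(bot.get_calibration(n))
print(bot.observe(),bot.grip_point_offset)
E
```

```text
pics
{'vertical_fov': 44.25519981098769, 'cx': 253.38422028317686, 'cy': 191.73022101267216, 'k1': -0.09725950461614806, 'origin': array([0.41179304, 0.72833769, 0.72437706]), 'rotation': array([-0.08845563, -0.04481619,  0.45866708,  0.88305811])}
{'vertical_fov': 44.43229491514168, 'cx': 257.2073716444208, 'cy': 189.07559785345737, 'k1': 0.039909136758066885, 'origin': array([ 0.4152257, -0.1183462,  1.1584637]), 'rotation': array([-0.69984632, -0.05259248,  0.06923708,  0.70898194])}
{'time_s': 0.1, 'qpos': array([ 1.18697642e+00,  3.42629504e-01,  1.52490855e+00,  2.80726283e-05,
        1.27539357e+00, -1.46007737e-01]), 'joint_vel': array([ 2.38388269e-04, -1.17104515e-03, -1.74541630e-03, -4.80222988e-05,
       -9.43324588e-04, -2.02043255e-03]), 'effort': array([ 2.76354622e-03, -4.34445047e+01, -2.46496439e+01,  3.02744718e-05,
        4.62677999e-03, -1.85280834e-05]), 'tool_pos': array([0.12355838, 0.50999365, 0.30331213]), 'tcp_rot': array([-1.88245451e-04,  1.18630128e-01,  9.92938288e-01, -6.42613288e-04]), 'wrist_force': array([ 0.02322526,  1.31937626, -0.02518004]), 'torque': array([-0.04736792, -0.01691285, -0.02523968]), 'gripper_force': 0.0, 'width': 1.001067505927408} 0.0539
```

```bash
sed -i 's/np.array(c\["rotation"\])@/R.from_quat(np.roll(c["rotation"],-1)).as_matrix()@/; 1a from scipy.spatial.transform import Rotation as R' h.py; python3 -c "
import cv2
for n in('side','top'):
    i=cv2.imread(f'pics/{n}0.png'); cv2.imwrite(f'pics/{n}0b.png',cv2.resize(i,(800,600),interpolation=cv2.INTER_CUBIC))"
```

```text
(no output)
```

View pics/top0b.png

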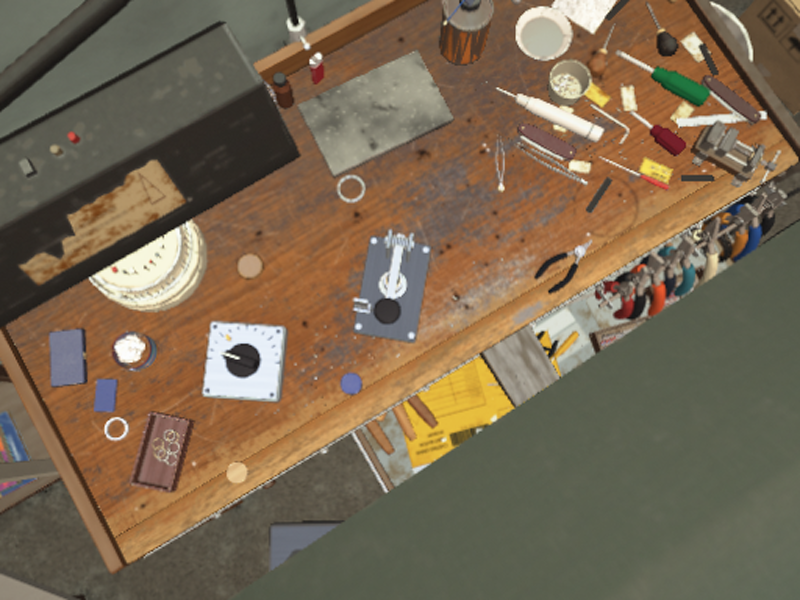

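View pics/side0b.png

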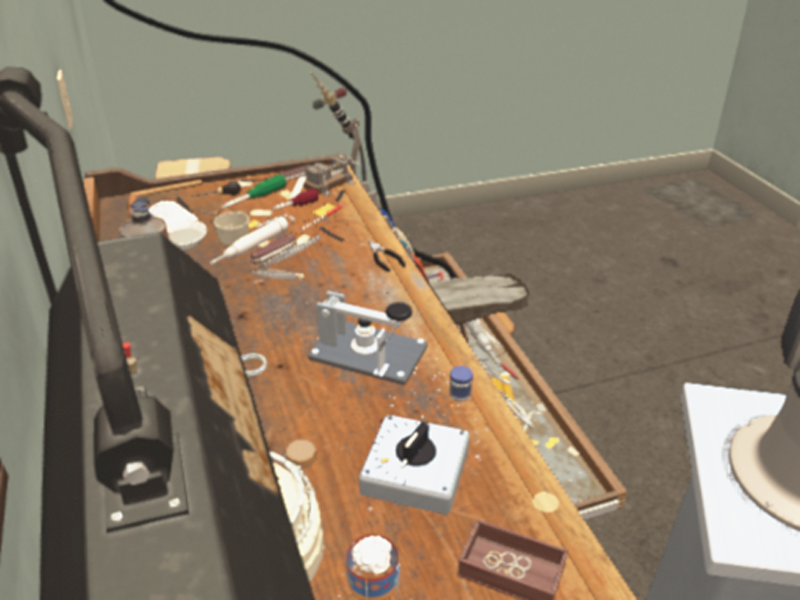

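The overview shows the timer centre near (242,360) with its pointer to the left and the brass tab near (227,338). The press button is at about (387,311). All of these are at 800-pixel scale, so I'll enlarge them.

Run:
```python
from h import *
i=cv2.imread('pics/top0.png')
a=cv2.resize(i[200:262,122:192],None,fx=8,fy=8,interpolation=cv2.INTER_CUBIC)
b=cv2.resize(i[144:224,222:282],None,fx=6,fy=6,interpolation=cv2.INTER_CUBIC)
cv2.imwrite('pics/a.png',a); cv2.imwrite('pics/b.png',b)
s=cv2.imread('pics/side0.png')
c=np.hstack([cv2.resize(s[262:330,226:304],(390,340),interpolation=cv2.INTER_CUBIC),cv2.resize(s[182:250,194:282],(410,317),interpolation=cv2.INTER_CUBIC)[:] if 0 else cv2.resize(s[182:250,194:272],(390,340),interpolation=cv2.INTER_CUBIC)])
cv2.imwrite('pics/c.png',c)
```

```text
(no output)
```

View pics/a.png

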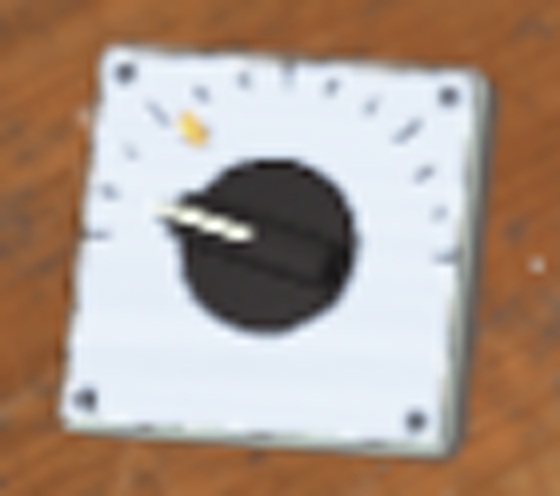

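View pics/b.png

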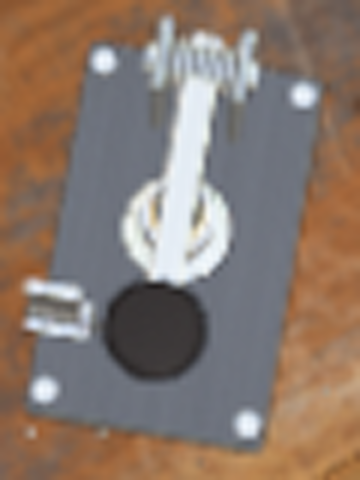

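View pics/c.png

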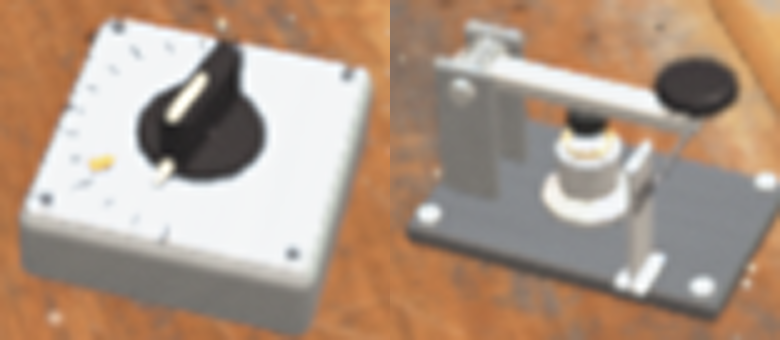

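The timer crop shows the screws at (125,72), (449,95), (85,400) and (416,421), the pointer line from (250,236) to (180,213) with its nose at (163,210), and the brass tab from about (183,115) to (203,142). In the press crop the button centre is at (155,330) and the base screws are at (104,61), (303,96), (44,390) and (247,424). The side crop confirms that the nose sits low on the skirt.

Run:
```python
from h import *
np.set_printoptions(precision=4,suppress=True)
A=lambda x,y,z:at_z("top",122+(x+.5)/8-.5,200+(y+.5)/8-.5,z)
B=lambda x,y,z:at_z("top",222+(x+.5)/6-.5,144+(y+.5)/6-.5,z)
S=lambda x,y,z:at_z("side",226+(x+.5)/5-.5,262+(y+.5)/5-.5,z)
S2=lambda x,y,z:at_z("side",194+(x-390+.5)/5-.5,182+(y+.5)/5-.5,z)
ang=lambda v:np.degrees(np.arctan2(v[1],v[0]))
sc=[A(*p,.043) for p in((125,72),(449,95),(85,400),(416,421))]
c=np.mean(sc,0); print("timer c",c,"y ax",ang(sc[0]-sc[1]),ang(sc[2]-sc[3]),"x ax",ang(sc[0]-sc[2]),ang(sc[1]-sc[3]))
t=[A(95,235,.042),A(445,257,.042),A(289,70,.042)]
print("ticks mid",(t[0]+t[1])/2,ang(t[0]-t[1]),ang(t[2]-c))
for p in((203,142),(193,129),(183,115)):
    q=A(*p,.046); print("tab",q,ang(q-c),np.linalg.norm((q-c)[:2]))
l=[A(250,236,.074),A(180,213,.074)];print("line",l,ang(l[1]-l[0]))
for z in(.048,.055):
    q=A(163,210,z);print("nose",q,ang(q-c),np.linalg.norm((q-c)[:2]))
ss=[S(*p,.043) for p in((119,27),(348,74),(45,199),(293,254))];c2=np.mean(ss,0);print("side c",c2)
q=S(103,162,.046);print("tab side",q,ang(q-c2))
l=[S(203,80,.074),S(172,120,.074)];print("line",l,ang(l[1]-l[0]))
q=S(162,175,.050);print("nose",q,ang(q-c2))
pb=B(155,330,.100);print("pad",pb,"side",S2(697,86,.100))
ps=[B(*p,.014) for p in((104,61),(303,96),(44,390),(247,424))]
print("press c",np.mean(ps,0),"x ax",ang(ps[0]-ps[2]),ang(ps[1]-ps[3]))
d=np.load("top0.npy");print(d[144+55,222+26],d[230,155])
print("pad depth",at_d("top",247.5,198.7,d[199,248]))
for p in ((197,70),(160,330)):print(B(*p,.09))
st=bot.observe();Rm=R.from_quat(np.roll(st["tcp_rot"],-1)).as_matrix();print(Rm)
```

```text
timer c [0.5136 0.0957 0.043 ] y ax 85.15594424964938 85.45019679728111 x ax -5.11694536361235 -4.849614567675044
ticks mid [0.5136 0.0956 0.042 ] 85.5543607813203 -4.850188439286466
tab [0.5442 0.1152 0.046 ] 32.52153045114229 0.036281257582675405
tab [0.548  0.1182 0.046 ] 33.156681501541144 0.04119368735735328
tab [0.5522 0.1213 0.046 ] 33.46122078305688 0.046366860635184644
line [array([0.5137, 0.0953, 0.074 ]), array([0.5206, 0.1153, 0.074 ])] 71.05565642768593
nose [0.524  0.1259 0.048 ] 70.86390605590584 0.031947791392964164
nose [0.5233 0.1243 0.055 ] 71.13518606164683 0.030268832747024393
side c [0.5131 0.095  0.043 ]
tab side [0.5471 0.1191 0.046 ] 35.409546990264424
line [array([0.5129, 0.0957, 0.074 ]), array([0.5206, 0.1185, 0.074 ])] 71.31212130330208
nose [0.523  0.1247 0.05  ] 71.61602129754671
pad [ 0.5778 -0.1221  0.1   ] side [ 0.5768 -0.1159  0.1   ]
press c [ 0.628 -0.131  0.014] x ax -10.522962345924148 -10.601241947873358
1.0700376 1.0789038
pad depth [ 0.5775 -0.1223  0.1003]
[ 0.6815 -0.1397  0.09  ]
[ 0.5793 -0.1241  0.09  ]
[[-0.9719  0.2356 -0.0005]
 [ 0.2356  0.9719 -0.0012]
 [ 0.0002 -0.0013 -1.    ]]
```

{"op": "apply_moves", "data": {
  "deltas": "-30 -20 0 0 0 7 0;-60 -40 10 0 0 14 0;-95 -62 20 0 0 21 0;-130 -85 30 0 0 28 0;-165 -107 40 0 0 35 0;-200 -130 50 0 0 42 0;-235 -153 55 0 0 49 0;-270 -176 60 0 0 56 0;-305 -199 65 0 0 63 0;-340 -222 70 0 0 70 0;-375 -245 75 0 0 77 0;-410 -268 80 0 0 84 0;-445 -290 85 0 0 91 0;-470 -307 90 0 0 95.3 0;-476.6 -311 100 0 0 95.3 0;-476.6 -311 100 0 0 95.3 0;-476.6 -311 100 0 0 95.3 0;-476.6 -311 100 0 0 95.3 0"
}}

```text
time_s: 1.6
tool_pos: [0.5126, 0.0967, 0.2039]
tcp_rot: [-0.001, 0.813, 0.582, -0.0]
wrist_force: [-0.2, -0.2, -0.9]
width: 1.0
gripper_force: 0.0
```

{"op": "apply_moves", "data": {
  "deltas": "-0.9 1.1 30 0 0 0 0;-0.9 1.1 55 0 0 0 0;-0.9 1.1 70 0 0 0 0;-0.9 1.1 78 0 0 0 0;-0.9 1.1 78 0 0 0 0;-0.9 1.1 78 0 0 0 0;-0.9 1.1 78 0 0 0 0.4;-0.9 1.1 78 0 0 0 0.6;-0.9 1.1 78 0 0 0 0.7;-0.9 1.1 78 0 0 0 0.8;-0.9 1.1 78 0 0 0 1;-0.9 1.1 78 0 0 0 1;-0.9 1.1 78 0 0 0 1;-0.9 1.1 78 0 0 0 1;-0.9 1.1 78 0 0 0 1;-0.9 1.1 78 0 0 0 1;-0.9 1.1 78 0 0 0 1;-0.9 1.1 78 0 0 0 1"
}}

```text
time_s: 3.1
tool_pos: [0.5135, 0.0948, 0.1264]
tcp_rot: [-0.001, 0.814, 0.581, -0.001]
wrist_force: [-4.1, 0.9, 7.3]
width: 0.147
gripper_force: 59.3
```

{"op": "apply_moves", "data": {
  "deltas": "0 0 0 0 0 3 1;0 0 0 0 0 7 1;0 0 0 0 0 12 1;0 0 0 0 0 17 1;0 0 0 0 0 22 1;0 0 0 0 0 27 1;0 0 0 0 0 32 1;0 0 0 0 0 35 1;0 0 0 0 0 37 1;0 0 0 0 0 37 1;0 0 0 0 0 37 1;0 0 0 0 0 37 1"
}}

```text
time_s: 4.1
tool_pos: [0.5136, 0.0947, 0.1264]
tcp_rot: [-0.0, 0.956, 0.293, -0.001]
wrist_force: [-5.1, 1.9, 6.2]
width: 0.151
gripper_force: 59.3
```

{"op": "apply_moves", "data": {
  "deltas": "0 0 0 0 0 0 0.6;0 0 0 0 0 0 0;0 0 0 0 0 0 0;0 0 0 0 0 0 0;0 0 0 0 0 0 0;0 0 -30 0 0 0 0;0 0 -60 0 0 0 0;0 0 -75 0 0 0 0;-30 -30 -80 0 0 0 0;-60 -60 -80 0 0 0 0;-90 -90 -80 0 0 0 0;-110 -110 -80 0 0 0 0;-110 -110 -80 0 0 0 0;-110 -110 -80 0 0 0 0"
}}

```text
time_s: 5.27
tool_pos: [0.3607, 0.1243, 0.2063]
tcp_rot: [0.0, 0.956, 0.294, 0.0]
wrist_force: [-0.1, 0.5, -0.6]
width: 1.001
gripper_force: 0.0
```

Run:
```python
from h import *
i,d=bot.grab_frame("top");s,_=bot.grab_frame("side")
a=cv2.resize(i[200:262,122:192],None,fx=8,fy=8,interpolation=cv2.INTER_CUBIC)
c=cv2.resize(s[262:330,226:304],None,fx=7,fy=7,interpolation=cv2.INTER_CUBIC)
cv2.imwrite('pics/a2.png',a);cv2.imwrite('pics/c2.png',c)
```

```text
(no output)
```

View pics/a2.png

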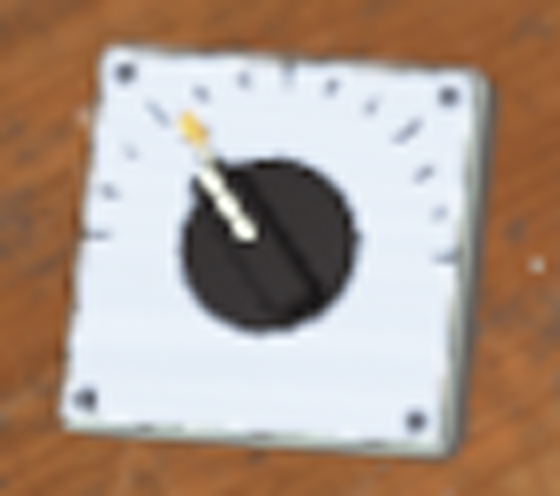

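View pics/c2.png

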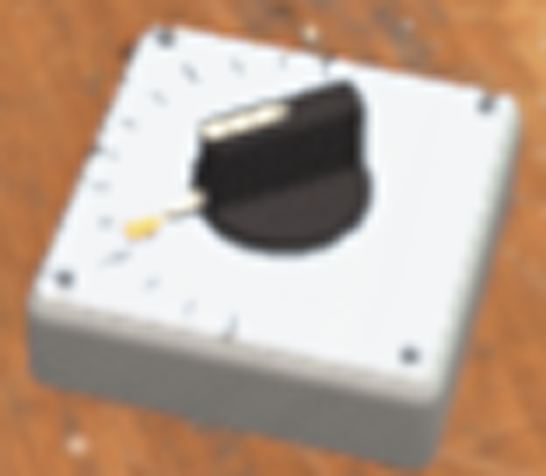

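The pointer and tab look nearly in line. In the top crop the line runs from (250,240) to (203,170) and the tab centre is at (194,129). In the side crop the nose runs from (203,198) to (165,214) and the tab is at (142,229). I'll put numbers on it.

Run:
```python
from h import *
np.set_printoptions(precision=4,suppress=True)
ang=lambda v:np.degrees(np.arctan2(v[1],v[0]))
A=lambda x,y,z:at_z("top",122+(x+.5)/8-.5,200+(y+.5)/8-.5,z)
S=lambda x,y,z:at_z("side",226+(x+.5)/7-.5,262+(y+.5)/7-.5,z)
for n,im,P in(("top",cv2.imread("pics/a2.png"),A),("side",cv2.imread("pics/c2.png"),S)):
    h=cv2.cvtColor(im,cv2.COLOR_BGR2HSV)
    m=(h[...,1]>70)&(h[...,2]>190)&(abs(h[...,0].astype(int)-20)<12)
    if n=="top": m[:100]=0;m[160:]=0;m[:,:160]=0;m[:,230:]=0; c=A(265.5,246,.043)*0+[.5136,.0957,.043]
    else: m[:200]=0;m[250:]=0;m[:,:110]=0;m[:,175:]=0;c=np.mean([P(*p,.043) for p in((166,38),(487,104),(64,279),(410,355))],0)
    y,x=np.nonzero(m); 
    for z in(.044,.046): q=P(x.mean(),y.mean(),z);print(n,"c",c,"tab",x.mean(),y.mean(),len(x),q,ang(q-c),np.linalg.norm((q-c)[:2]))
l=[A(250,240,.074),A(203,170,.074)];print("line top",ang(l[1]-l[0]))
q=A(205,155,.05);print("nose top",ang(q-[.5136,.0957,0]))
l=[S(288,110,.074),S(205,132,.074)];print("line side",ang(l[1]-l[0]),ang(l[1]-c))
for z in(.048,.051):
  l=[S(203,198,z),S(165,214,z)];print("nose side",ang(l[1]-l[0]),ang(l[1]-c),ang(l[0]-c),np.linalg.norm((l[1]-c)[:2]))
# bar dark mask orientation in top
print(bot.observe()["tcp_rot"])
```

```text
top c [0.5136 0.0957 0.043 ] tab 192.53626373626375 128.9032967032967 455 [0.5483 0.1188 0.044 ] 33.62758247486651 0.04169402919650072
top c [0.5136 0.0957 0.043 ] tab 192.53626373626375 128.9032967032967 455 [0.5481 0.1184 0.046 ] 33.31919577748969 0.041260080565046986
side c [0.5132 0.0949 0.043 ] tab 141.8090692124105 228.0143198090692 419 [0.5481 0.1178 0.044 ] 33.2275942645913 0.041739659511778146
side c [0.5132 0.0949 0.043 ] tab 141.8090692124105 228.0143198090692 419 [0.5477 0.1196 0.046 ] 35.552338259372206 0.042422798331367896
line top 34.34518043542039
nose top 34.41603274313316
line side 31.518038296776094 32.43867795277146
nose side 41.096807356025806 34.83883504584768 31.631963449254016 0.03529043909649842
nose side 41.09680735602618 38.86944977807823 37.78399872606342 0.03645985534523783
[0.0002 0.9561 0.293  0.0011]
```

The dial is set to within about 1°: the line is at 34.3° and the tab at 33.5–34°. I'll leave it there and move to the press.

{"op": "apply_moves", "data": {
  "deltas": "4 30 -4 0 0 5 0.5;9 65 -4 0 0 11 1;13 100 -4 0 0 17 1;18 135 -4 0 0 23 1;22 170 -4 0 0 29 1;26 205 -4 0 0 35 1;31 240 -4 0 0 41 1;36 275 -4 0 0 44.6 1;40 305 -4 0 0 44.6 1;42.3 325 -4 0 0 44.6 1;42.3 325 -4 0 0 44.6 1;42.3 325 -4 0 0 44.6 1;42.3 325 -4 0 0 44.6 1;42.3 325 -4 0 0 44.6 1"
}}

```text
time_s: 6.53
tool_pos: [0.5783, -0.1209, 0.2096]
tcp_rot: [-0.0, 0.996, -0.091, -0.0]
wrist_force: [0.2, 0.5, 0.2]
width: -0.0
gripper_force: 0.0
```

{"op": "apply_moves", "data": {
  "deltas": "0 0.8 15 0 0 0 1;0 0.8 27 0 0 0 1;0 0.8 33 0 0 0 1;0 0.8 34 0 0 0 1;0 0.8 34.5 0 0 0 1;0 0.8 34.5 0 0 0 1;0 0.8 34.5 0 0 0 1"
}}

```text
time_s: 7.12
tool_pos: [0.5789, -0.1222, 0.1762]
tcp_rot: [0.0, 0.996, -0.092, 0.001]
wrist_force: [-0.0, -0.1, 0.0]
width: 0.0
gripper_force: 0.0
```

{"op": "apply_moves", "data": {
  "deltas": "0 0 1 0 0 0 1;0 0 2 0 0 0 1;0 0 3 0 0 0 1;0 0 3.5 0 0 0 1;0 0 3.5 0 0 0 1;0 0 3.5 0 0 0 1"
}}

```text
time_s: 7.62
tool_pos: [0.5786, -0.1223, 0.1723]
tcp_rot: [0.0, 0.996, -0.092, 0.0]
wrist_force: [-1.2, 0.7, 4.5]
width: -0.002
gripper_force: 2.1
```

{"op": "apply_moves", "data": {
  "deltas": "0 0 1.5 0 0 0 1;0 0 3 0 0 0 1;0 0 4.5 0 0 0 1;0 0 6 0 0 0 1;0 0 7.5 0 0 0 1;0 0 9 0 0 0 1;0 0 10 0 0 0 1;0 0 10 0 0 0 1;0 0 10 0 0 0 1;0 0 10 0 0 0 1"
}}

```text
time_s: 8.45
tool_pos: [0.5772, -0.122, 0.1623]
tcp_rot: [-0.0, 0.996, -0.092, -0.002]
wrist_force: [-7.8, 1.7, 9.1]
width: -0.003
gripper_force: 5.3
```

Run:
```python
from h import *
s,_=bot.grab_frame("side")
cv2.imwrite('pics/p3.png',cv2.resize(s[180:252,200:272],None,fx=8,fy=8,interpolation=cv2.INTER_CUBIC))
```

```text
(no output)
```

View pics/p3.png

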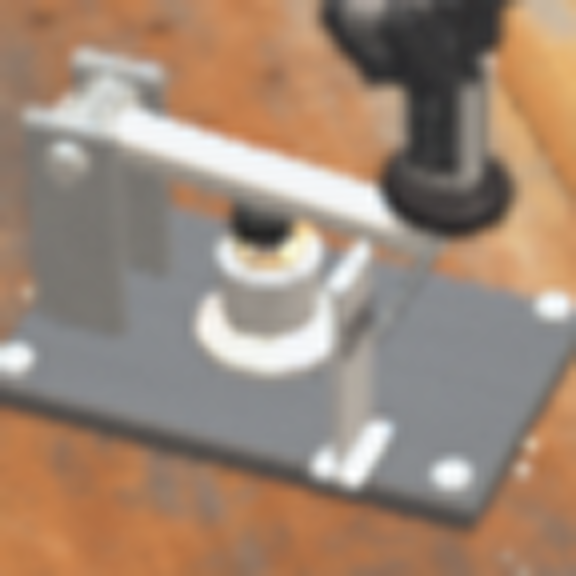

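The needle end is just at or below the upper region of the gauge plate, around (355,320). There is some sideways friction, so I'll push a little further, follow the button's arc, and then measure the arm angle from the depth image.

{"op": "apply_moves", "data": {
  "deltas": "-0.7 0 0.6 0 0 0 1;-1.4 0 1.2 0 0 0 1;-2 0 1.8 0 0 0 1;-2 0 1.8 0 0 0 1;-2 0 1.8 0 0 0 1;-2 0 1.8 0 0 0 1"
}}

```text
time_s: 9.0
tool_pos: [0.5767, -0.122, 0.1612]
tcp_rot: [0.0, 0.996, -0.092, 0.0]
wrist_force: [-4.0, 0.8, 10.4]
width: -0.001
gripper_force: 5.0
```

Run:
```python
from h import *
np.set_printoptions(precision=4,suppress=True)
s,d=bot.grab_frame("side"); cv2.imwrite("pics/side3.png",s)
a=np.radians(-10.5); ex=np.array([np.cos(a),np.sin(a),0]); pad=np.array([.5785,-.122,0])
def arm(d):
    P=np.array([at_d("side",u,v,d[v,u]) for v in range(190,215) for u in range(205,260) if d[v,u]>0])
    r=P-pad; X=r@ex; Y=r@np.array([-ex[1],ex[0],0])
    m=(X>.025)&(X<.085)&(abs(Y)<.008)&(P[:,2]>.065)&(P[:,2]<.1)
    X,Y,Z=X[m],Y[m],P[m,2]
    # top face: keep upper envelope
    k=np.polyfit(X,Z,1)
    for _ in range(6):
        q=Z-np.polyval(k,X); g=abs(q-np.median(q))<.003; k=np.polyfit(X[g],Z[g],1)
    return k,g.sum(),np.std(q[g]),np.polyval(k,.03)
for f in(np.load("side0.npy"),d):print(arm(f))
print(bot.observe())
```

```text
(array([-0.0101,  0.0802]), np.int64(103), np.float64(0.0014082734617576675), np.float64(0.07992877799338716))
(array([0.0916, 0.0691]), np.int64(113), np.float64(0.001358702248979007), np.float64(0.07188619808245351))
{'time_s': 9.05, 'qpos': array([-0.3384,  0.5993,  1.5241,  0.    ,  1.0174,  1.416 ]), 'joint_vel': array([-0.0003, -0.0012, -0.0011, -0.0015,  0.0008,  0.0007]), 'effort': array([ -0.0698, -47.2673, -20.0756,   0.0881,  -1.0755,   0.0014]), 'tool_pos': array([ 0.5767, -0.1219,  0.1612]), 'tcp_rot': array([ 0.0001,  0.9958, -0.0917,  0.0004]), 'wrist_force': array([-3.8278,  1.3344,  9.1522]), 'torque': array([0.1623, 0.5574, 0.0171]), 'gripper_force': 5.03571979701519, 'width': 0.0004675747044024541}
```

{"op": "apply_moves", "data": {
  "deltas": "-0.3 0 0.5 0 0 0 1;-0.6 0 1.2 0 0 0 1;-0.6 0 1.2 0 0 0 1;-0.6 0 1.2 0 0 0 1;-0.6 0 1.2 0 0 0 1;-0.6 0 1.2 0 0 0 1"
}}

```text
time_s: 9.55
tool_pos: [0.5764, -0.1219, 0.1602]
tcp_rot: [0.0, 0.996, -0.092, 0.001]
wrist_force: [-2.2, 0.7, 9.7]
width: -0.002
gripper_force: 5.1
```

Run:
```python
from h import *
a=np.radians(-10.5); ex=np.array([np.cos(a),np.sin(a),0]); pad=np.array([.5785,-.122,0])
def arm(d):
    P=np.array([at_d("side",u,v,d[v,u]) for v in range(190,215) for u in range(205,260) if d[v,u]>0])
    r=P-pad; X=r@ex; Y=r@np.array([-ex[1],ex[0],0])
    m=(X>.025)&(X<.085)&(abs(Y)<.008)&(P[:,2]>.06)&(P[:,2]<.1)
    X,Z=X[m],P[m,2]; k=np.polyfit(X,Z,1)
    for _ in range(6):
        q=Z-np.polyval(k,X); g=abs(q-np.median(q))<.003; k=np.polyfit(X[g],Z[g],1)
    return k,np.polyval(k,.03)
r=arm(np.load("side0.npy"));print(r)
for _ in range(3):
    s,d=bot.grab_frame("side");print(arm(d))
cv2.imwrite('pics/p4.png',np.hstack([cv2.resize(s[205:245,228:262],None,fx=14,fy=14,interpolation=cv2.INTER_CUBIC)]))
st=bot.observe();print(st["tool_pos"],st["wrist_force"])
```

```text
(array([-0.02203528,  0.08050854]), np.float64(0.07984748173120003))
(array([0.09682853, 0.06822667]), np.float64(0.07113152229130597))
(array([0.14152606, 0.06593638]), np.float64(0.07018215745745676))
(array([0.11428148, 0.0673902 ]), np.float64(0.07081864639533632))
[ 0.57642661 -0.12191701  0.16018711] [-2.18071684  1.02553981 10.59325674]
```

View pics/p4.png

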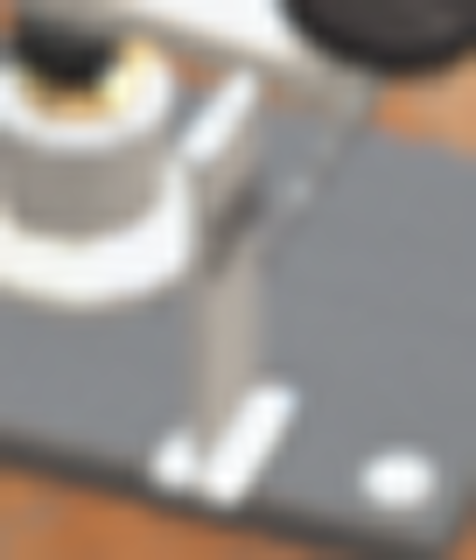

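The arm stands at about 0.115–0.125 rad by depth, tip travel and force. The needle is at the dark mark region around (235,220), well inside the band.

```bash
python3 -c "
from cell import bot
print(bot.sign_off())"
```

```text
the job is handed in; nothing more can be done
None
```

I set the timer pointer on the brass tab (within about 1° by the cameras) and handed the job in with the press arm held at about 0.12 rad, between the marks by depth, travel and force because the marks were too blurry to read the needle directly.

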